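# Switch the bench suction to the ring station and start it

## Task

Switch the bench suction over to the outlet marked with the ring badge: push the dial's upright tab round with the fingertips until it clicks in and points at that badge. Only then press the button in the middle of the dial down to start the suction, and take the hand away. Just push: do not grip the tab between the fingers, and leave the loose things beside the selector where they are.

Things in the scene. Friction and masses are not known exactly. Their poses are not given: they have to be found in the camera images.
- selector: fixed grey suction selector: disc 224 mm across, 28 mm high, hose stubs reaching 130 mm from its axis. Origin on the dial's axis at the bench top, z up. The tab has four positions, at -1.125, -0.375, 0.375 and 1.125 rad from this body's +x axis (anticlockwise from above); -0.375 is the closed one, without badge or stub; each other has one badge and one stub. Only dial and button move
- dial (a joint): dial angle, rad: 0 with the tab along the selector's +x axis, growing anticlockwise from above. A spring detent holds it at -1.125, -0.375, 0.375 and 1.125; pushed past half-way it snaps into the next by itself. Pushing at the tab takes up to about 10 N, most at the start of each step. Stops at -1.245 and 1.245. Starts at or near -0.375
- tab (a point): middle of the aluminium tab standing on the black dial (72 mm across, top 40 mm above the bench). The tab is 10 mm thick in the direction it is pushed, reaches from 30 to 64 mm from the axis and stands free from 40 to 66 mm above the bench. This point: 47 mm from the axis, 52 mm above the bench; x outward along the tab, y anticlockwise, z up
- sight (a point): imaginary point straight ahead of the tab, 88 mm from the dial's axis: it lies over the middle of the badge that the tab points at
- badge_ring: THE TARGET: fixed round aluminium badge, 40 mm across, 3 mm thick, with a raised dark ring (28 mm across, open middle). Origin: centre of its underside, 88 mm from the dial's axis, 28 mm above the bench. The three badges change places from one time to the next; how a badge is turned means nothing
- badge_bar: the same badge with one raised dark straight bar (30 x 6 mm); origin likewise
- badge_cross: the same badge with a raised dark cross of two bars (30 mm); origin likewise
- start_button_top (a point): centre of the top of the round steel push button, 24 mm across, on the dial's axis in the middle of the dial; it does not turn with the dial. Its top is 56 mm above the bench (50 when fully down); round it a fixed collar 40 mm across, top 46 mm above the bench
- start_button (a joint): how far the button is pressed, m: 0 up, 0.006 fully down; springs back up. Fully down takes about 4 N; it has been pressed once it has gone down 4 mm.
- loupe: loose black folding loupe, 25 x 50 x 21 mm, on the bench left of the selector; leave it
- steel_block: loose dark steel block, 38 x 44 x 22 mm, on the bench left of the selector; leave it
- flex_shaft: fixed black flexible shaft, about 15 mm thick, that hangs across the bench behind and left of the selector; keep the gripper clear of it. It always runs through about (x, y, height in m) (0.51, 0.08, 0.07), (0.55, -0.04, 0.08), (0.58, -0.13, 0.12), (0.62, -0.19, 0.18), (0.64, -0.21, 0.25)
- wax_box: loose clear open box with a cake of wax, 58 x 70 x 34 mm, on the bench left of the selector; leave it

How it is judged:
By the outcome, as a careful person would: the job done as asked, in the order asked, and still so for the second after the job is handed in, with the robot touching nothing.
It also fails if it takes over 48 s, if anything falls off the work surface, if the arm or the gripper's body presses on something with over 40 N, if the wrist force passes 120 N, or if a joint passes its speed limit or range.

## Robot

A 6-joint arm with a two-finger parallel gripper is mounted at the origin on a cart in front of the work surface, level with it; the furniture and walls round the work are solid. World frame = base frame: x ahead of the robot, y to its left, z up, the work surface at z = 0. Lengths are in m, angles in rad, forces in N, time in s.
With the tool pointing down it reaches from about 0.3 to 0.875 m from the base axis. Payload 6.4 kg.
Tool frame: the origin (TCP) lies midway between the tips of the shut fingers; the grasp point (between the pads) lies arm.grip_depth behind it (arm.grip_depth is the distance from the TCP to the grasp point, in m); x points along the fingers, y is the direction in which the jaws open and shut, and the axes are right-handed (so a half turn about x gives the same grasp; the last joint's range is limited). The gripper opens to 88 mm and grips with 3 to 60 N. Pads are 18 mm wide; open, the fingers measure 123 mm over their backs; the gripper's body (75 mm by 187 mm) begins 45 mm behind the grasp point.
Start: joints at [-1.555, 0.181, 1.607, -0, 1.354, -0.206], TCP at [0.127, -0.561, 0.207] pointing down, gripper open.
Joint ranges: [-2.99, 2.99], [-0.89, 2.07], [0.3, 2.58], [-1.14, 4.28], [0, 2.63], [-3.12, 3.12]. Speed limits (rad/s): [2.57, 2.57, 3.01, 3.14, 3.14, 3.14].

## Interface

Orientations are given as a unit quaternion [w, x, y, z].
In Python, from plant import sense, camera, arm gives the robot as it stands.
- The arm moves only by the shell command python3 -m crank 'ROWS' [FORCE]. ROWS is text: rows parted by semicolons, each of 5 numbers parted by spaces: the finger opening in m, from 0 to 0.0881, then the shift along the world's x, y, z in m, then the turn about the world's z in rad. In form: gripper dx dy dz turn; .... A call has 1 to 12 rows; each row is the pose to reach, as a shift and turn from the pose measured when the call began; what a row does not reach only later rows make up. A row lasts 1/12 s, in which the tool goes at most 41.7 mm and 7.16 degrees, less where a joint would pass 70% of its speed; a pose out of reach is approached as far as the arm can. A call with a gripper value outside its range is refused whole. The fingers move at their own pace and stop on an object; FORCE is the grip in N (left out, the last holds). Time passes only in rows, so rows that repeat a pose let the fingers close. It gives the time, the measured TCP pose, the force and the opening at its end, in the units of the state.
- sense(): the state, without advancing time (a new reading comes with each control period).
- camera(name): name is "side" or "top"; returns a dict with "img" (384x512x3 uint8, blue, green, red), "intrinsics" (3x3 intrinsics, pixels), "R" (3x3) and "t" (3): a world point X has camera coordinates R X + t. Camera axes: x right, y down, z forward; pixel columns grow to the right and rows downward; lengths in m; the calibration is good to about 2 mm. A picture is of the moment at which its call begins. There is no depth.
- arm.job_done(): hands the job in, once; it reports no verdict.
The state is a dict: "t": time; "joint_pos": joint angles; "qvel": joint speeds; "tau": joint torques, N m; "tcp_pos": TCP position; "orientation": TCP orientation; "ft_force": force on the tool from outside, world axes, zero at the start; "wrist_torque": the same for the moment, N m; "opening": opening from 0.0 (shut) to 1.0 (fully open).
Only numpy, scipy, OpenCV 4.12 (cv2) and the standard library are available. Lean on these libraries where they do the work, as an engineer would, in place of code of your own. Each camera call takes 0.05 s, during which the arm holds its last target. There are 200 camera calls.

## Working session

There is one attempt and no reset: what is moved stays moved. The work goes in short steps, Python scripts to look and compute and a shell command to move; the robot and the scene stay as the last step left them, time stands still between calls to the robot, and variables do not carry over. Pictures are saved under pics/ and viewed, about 8 in all and at most 12, crops included, and the job is handed in when it is done.

```bash
mkdir -p pics; python3 - <<'E'
from plant import sense,camera,arm
import cv2,numpy as np
s=sense();print(s['t'],s['tcp_pos'],s['orientation'],s['opening'],arm.grip_depth)
for n in('top','side'):
    c=camera(n);cv2.imwrite(f'pics/{n}0.png',c['img']);print(n,c['intrinsics'],c['R'],c['t'])
E
```

```text
0.0 [ 0.12651061 -0.56034116  0.20625166] [ 0.07768085  0.70281714  0.07884468 -0.7027071 ] 0.99931955926243 0.0187
top [[413.34582002   0.         256.14838615]
 [  0.         413.34582002 194.1053435 ]
 [  0.           0.           1.        ]] [[ 0.00146883 -0.999924    0.01224063]
 [-0.99797305 -0.0022445  -0.06359833]
 [ 0.06362097 -0.01212241 -0.99790051]] [-0.12140982  0.4541259   0.90692447]
side [[463.1754156    0.         246.97619565]
 [  0.         463.1754156  195.14606052]
 [  0.           0.           1.        ]] [[ 9.99733617e-01  2.04943351e-02 -1.06149629e-02]
 [-9.76406242e-04 -4.21949674e-01 -9.06618729e-01]
 [-2.30595282e-02  9.06387585e-01 -4.21817263e-01]] [-0.46014613  0.03613476  1.12627679]
```

View pics/top0.png

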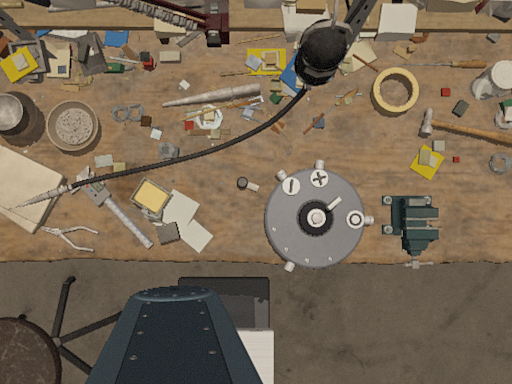

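View pics/side0.png

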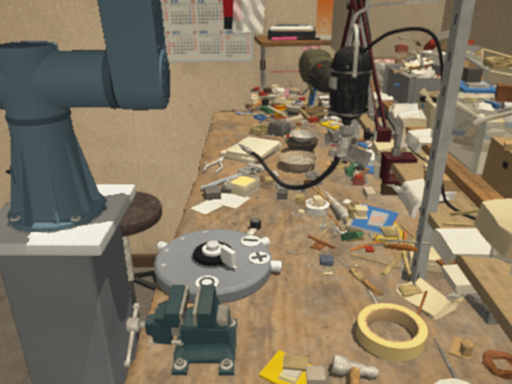

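The target, the ring badge, is at about px (355,219), just right of the dial centre at (316,217). The tab tip is near (337,201), pointing upper-right between the cross (320,179) and the ring. That makes it one step clockwise. Next I'll fit the geometry with the calibration.

```bash
cat > h.py <<'E'
from plant import sense,camera,arm
import cv2,numpy as np
from scipy.spatial.transform import Rotation as Ro
def proj(c,X):
    p=(c['R']@np.atleast_2d(X).T).T+c['t'];p=p@c['intrinsics'].T;return p[:,:2]/p[:,2:]
def ray(c,u,v,z):
    d=c['R'].T@np.linalg.inv(c['intrinsics'])@[u,v,1];o=-c['R'].T@c['t'];return o+d*(z-o[2])/d[2]
E
python3 - <<'E'
from h import *
c=camera('top')
for n,u,v,z in[('button',316,217,.056),('ring',355,219,.031),('cross',320,179,.031),('bar',291,186,.031),('tip',337,201,.066),('visetop',395,200,.06),('viseend',415,262,.05)]: print(n,ray(c,u,v,z).round(4))
b=ray(c,316,217,.056)
for n,u,v in[('ring',355,219),('cross',320,179),('bar',291,186)]:
    d=ray(c,u,v,.031)-b;print(n,np.hypot(*d[:2]),np.arctan2(d[1],d[0]))
R=Ro.from_quat(np.roll(sense()['orientation'],-1)).as_matrix();print(R.round(3))
im=c['img'][140:290,240:450];cv2.imwrite('pics/crop.png',cv2.resize(im,None,fx=3.8,fy=3.8,interpolation=cv2.INTER_CUBIC))
E
```

```text
button [ 0.4032 -0.2475  0.056 ]
ring [ 0.3992 -0.337   0.031 ]
cross [ 0.487  -0.2609  0.031 ]
bar [ 0.4714 -0.1969  0.031 ]
tip [ 0.4369 -0.2906  0.066 ]
visetop [ 0.4396 -0.4157  0.06  ]
viseend [ 0.3077 -0.4594  0.05  ]
ring 0.08957463309727315 -1.6157599252253434
cross 0.0848397851351153 -0.15859814813297596
bar 0.08487439941884124 0.6385282825903175
[[-0.     0.22  -0.976]
 [ 0.001 -0.976 -0.22 ]
 [-1.    -0.001 -0.   ]]
```

View pics/crop.png

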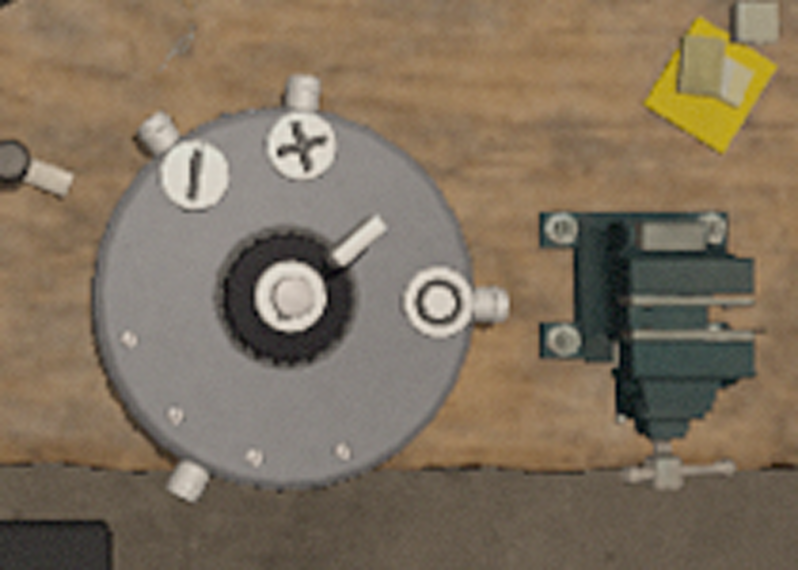

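Selector centre is about (0.401, -0.249) and its yaw about -0.50, so the tab starts at world -0.875 and the ring lies at -1.625. I'll go above the anticlockwise side of the tab with the fingers shut and the jaw axis roughly across the tab.

```bash
python3 -m crank '0 0.03 0.027 0 -0.12; 0 0.06 0.054 0 -0.24; 0 0.09 0.08 0 -0.36; 0 0.12 0.107 0 -0.48; 0 0.15 0.134 0 -0.6; 0 0.18 0.16 0 -0.72; 0 0.21 0.187 0 -0.84; 0 0.24 0.214 0 -0.96; 0 0.27 0.24 0 -1.05; 0 0.3 0.267 -0.02 -1.1; 0 0.334 0.296 -0.05 -1.1; 0 0.334 0.296 -0.08 -1.1' 10
python3 - <<'E'
from h import *
for n in('top','side'):
    c=camera(n)
    q=proj(c,[.401,-.249,.056])[0];r=75 if n=='top' else 85
    x,y=int(q[0]),int(q[1]);im=c['img'][y-r:y+r,x-r-20:x+r+20]
    cv2.imwrite(f'pics/{n}1.png',cv2.resize(im,None,fx=2,fy=2,interpolation=2));
a=[cv2.imread(f'pics/{n}1.png') for n in('top','side')]
a=[cv2.resize(i,(400,int(i.shape[0]*400/i.shape[1]))) for i in a];h=min(i.shape[0] for i in a)
cv2.imwrite('pics/both1.png',np.hstack([i[:h] for i in a]))
E
```

```text
t: 1.15
tcp_pos: [0.4608, -0.2672, 0.1383]
orientation: [-0.3, 0.643, -0.3, -0.637]
ft_force: [0.3, -1.1, 0.3]
opening: 0.118
```

View pics/both1.png

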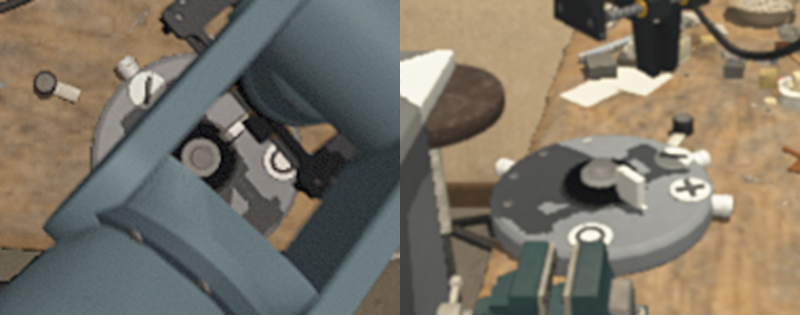

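The side view shows the fingertips at about (652,72) in the crop, above and beyond the tab at (628,185). Nothing is touching, and the gripper's long axis runs across the tab as planned. Next I descend beside the tab.

```bash
python3 -m crank '0 0.002 0.004 -0.03 0; 0 0.002 0.004 -0.06 0; 0 0.002 0.004 -0.08 0; 0 0.002 0.004 -0.089 0; 0 0.002 0.004 -0.089 0'
python3 - <<'E'
from h import *
c=camera('side');q=proj(c,[.42,-.26,.06])[0];x,y=map(int,q);print(x,y)
cv2.imwrite('pics/s2.png',cv2.resize(c['img'][y-70:y+70,x-90:x+90],None,fx=3.5,fy=3.5,interpolation=2))
print(proj(c,[[*sense()['tcp_pos']]]))
E
```

```text
t: 1.67
tcp_pos: [0.4558, -0.2584, 0.0396]
orientation: [0.302, -0.636, 0.297, 0.645]
ft_force: [-0.7, -0.2, 0.3]
opening: 0.005
221 244
[[242.02621765 252.91262343]]
```

View pics/s2.png

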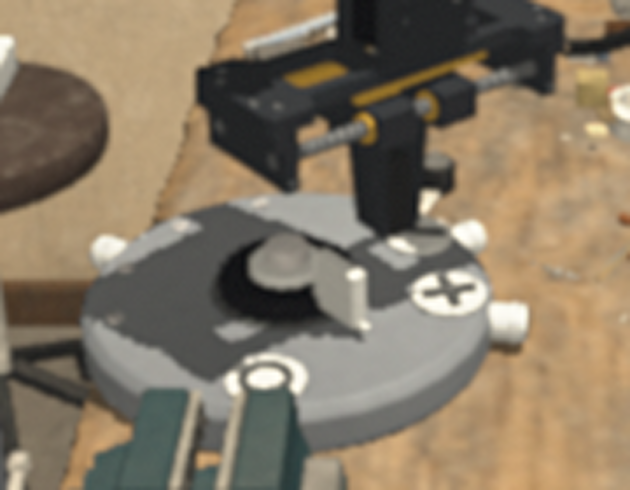

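The fingers are shut and beyond the tab on its anticlockwise side, clear of it: finger at about (390,215) in the crop, tab at (345,285). They are 1 cm lower than intended because the move lagged, so I'll raise them a little and then push slowly along the arc.

```bash
python3 -m crank '0 0.002 -0.004 0.006 0; 0 0 -0.008 0.01 0; 0 -0.0025 -0.011 0.01 0; 0 -0.005 -0.0146 0.01 0; 0 -0.008 -0.019 0.01 -0.09; 0 -0.0115 -0.024 0.01 -0.19; 0 -0.0145 -0.0275 0.01 -0.28; 0 -0.0176 -0.031 0.01 -0.375; 0 -0.0176 -0.031 0.01 -0.375; 0 -0.0176 -0.031 0.01 -0.375'
python3 - <<'E'
from h import *
c=camera('side');x,y=221,244
cv2.imwrite('pics/s3.png',cv2.resize(c['img'][y-70:y+70,x-90:x+90],None,fx=3.5,fy=3.5,interpolation=2))
s=sense();print(s['tcp_pos'],s['ft_force'])
E
```

```text
t: 2.55
tcp_pos: [0.4391, -0.2906, 0.0516]
orientation: [0.415, -0.571, 0.411, 0.577]
ft_force: [0.2, -0.6, 0.6]
opening: 0.002
[ 0.43917341 -0.290451    0.05153103] [ 0.06261268  0.12232712 -0.27654896]
```

View pics/s3.png

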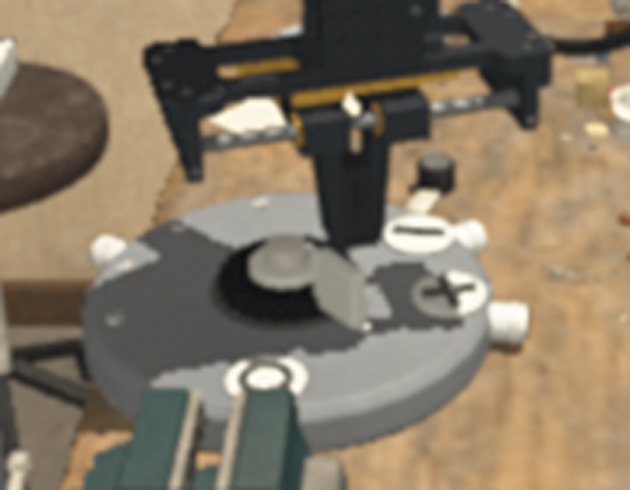

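The fingers are on the tab's anticlockwise face but force is about 0, so the tab has hardly moved. The fingertips must be slimmer than I assumed. Continue along the arc.

```bash
python3 -m crank '0 -0.004 -0.003 -0.002 -0.08; 0 -0.008 -0.005 -0.003 -0.16; 0 -0.0115 -0.007 -0.003 -0.24; 0 -0.015 -0.0085 -0.003 -0.31; 0 -0.0184 -0.0096 -0.003 -0.375; 0 -0.0184 -0.0096 -0.003 -0.375'
python3 - <<'E'
from h import *
c=camera('side');x,y=221,244
cv2.imwrite('pics/s4.png',cv2.resize(c['img'][y-70:y+70,x-90:x+90],None,fx=3.5,fy=3.5,interpolation=2))
s=sense();print(s['tcp_pos'],s['ft_force'])
E
```

```text
t: 3.1
tcp_pos: [0.4205, -0.2999, 0.0485]
orientation: [0.516, -0.484, 0.51, 0.489]
ft_force: [0.1, 0.2, 0.3]
opening: 0.006
[ 0.42076934 -0.29993628  0.04863175] [0.04977732 0.50987415 0.00099798]
```

View pics/s4.png

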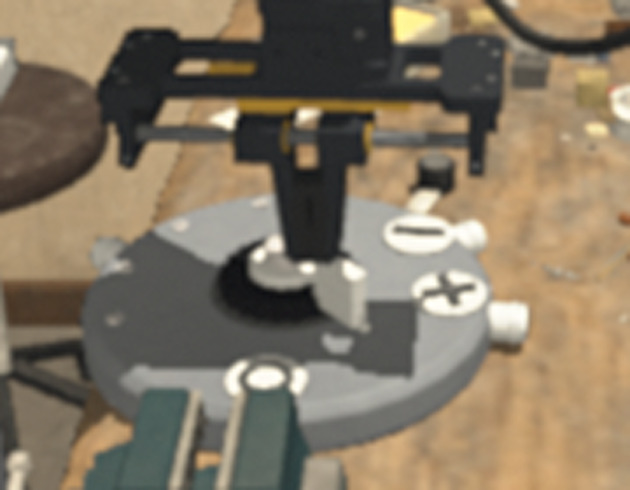

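```bash
python3 - <<'E'
from h import *
c=camera('side');t=camera('top');s=sense()
f=lambda X:((proj(c,X)-[131,174])*3.5).round()
cc=np.array([.401,-.249,0])
th=-.875;u=np.array([np.cos(th),np.sin(th),0])
print('tcp',f(s['tcp_pos']),'tcp+20mm up',f(s['tcp_pos']+[0,0,.02]))
print('button',f(cc+[0,0,.056]))
print('tabtip top/bottom',f([cc+.064*u+[0,0,.066],cc+.064*u+[0,0,.04],cc+.03*u+[0,0,.066]]))
for n,a in('ring',-1.625),('cross',-.125),('bar',.625): print(n,f(cc+.088*np.array([np.cos(a),np.sin(a),0])+[0,0,.031]))
R=Ro.from_quat(np.roll(s['orientation'],-1)).as_matrix();print(R.round(3),s['t'])
im=t['img'][140:290,240:450];cv2.imwrite('pics/t5.png',cv2.resize(im,None,fx=3.8,fy=3.8,interpolation=2))
E
```

```text
tcp [[316. 307.]] tcp+20mm up [[314. 273.]]
button [[285. 242.]]
tabtip top/bottom [[356. 275.]
 [357. 319.]
 [317. 249.]]
ring [[261. 378.]]
cross [[448. 293.]]
bar [[419. 234.]]
[[ 0.001 -0.999  0.048]
 [ 0.01   0.048  0.999]
 [-1.    -0.001  0.01 ]] 3.25
```

View pics/t5.png

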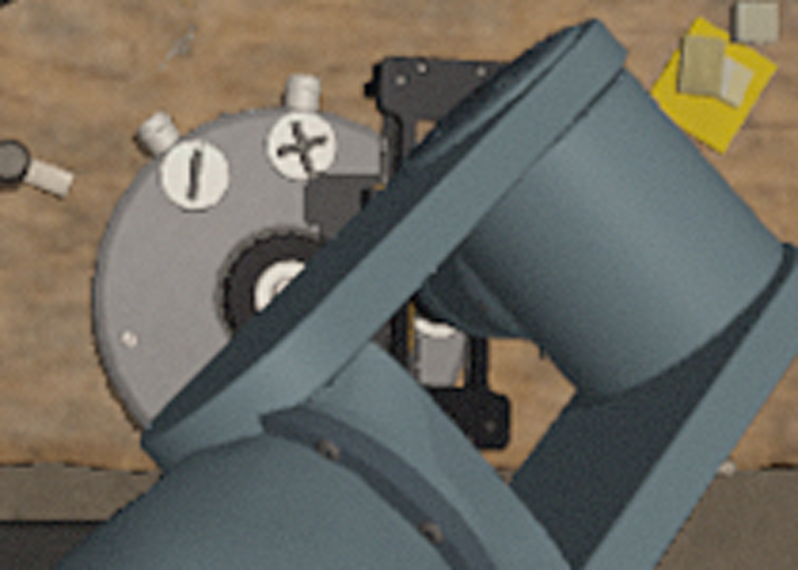

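Selector and badges match the calibration within a few crop pixels. The fingertip shows at crop y≈258 where the TCP should be at 307, so the real fingertips are about 25–28 mm above the reported TCP and passed over the tab. I'll go back to the start side and descend stepwise, measuring the tip.

```bash
python3 -m crank '0 0 0 0.012 0; 0 0.007 0.006 0.02 0.12; 0 0.014 0.012 0.02 0.24; 0 0.021 0.018 0.02 0.36; 0 0.028 0.025 0.02 0.48; 0 0.035 0.031 0.015 0.6; 0 0.04 0.0356 0.005 0.7; 0 0.04 0.0356 -0.005 0.7; 0 0.04 0.0356 -0.012 0.7; 0 0.04 0.0356 -0.0155 0.7; 0 0.04 0.0356 -0.0155 0.7'
python3 - <<'E'
from h import *
c=camera('side');x,y=221,244;s=sense()
print(s['tcp_pos'],s['ft_force'],(proj(c,s['tcp_pos'])-[131,174])*3.5)
cv2.imwrite('pics/s6.png',cv2.resize(c['img'][y-70:y+70,x-90:x+90],None,fx=3.5,fy=3.5,interpolation=2))
E
```

```text
t: 4.17
tcp_pos: [0.4601, -0.2641, 0.0322]
orientation: [0.316, -0.63, 0.312, 0.637]
ft_force: [0.4, -0.2, -0.4]
opening: 0.003
[ 0.46051123 -0.26439325  0.03279649] [-0.46354797 -0.46950649 -0.79063838] [[395.52968286 294.96267941]]
```

View pics/s6.png

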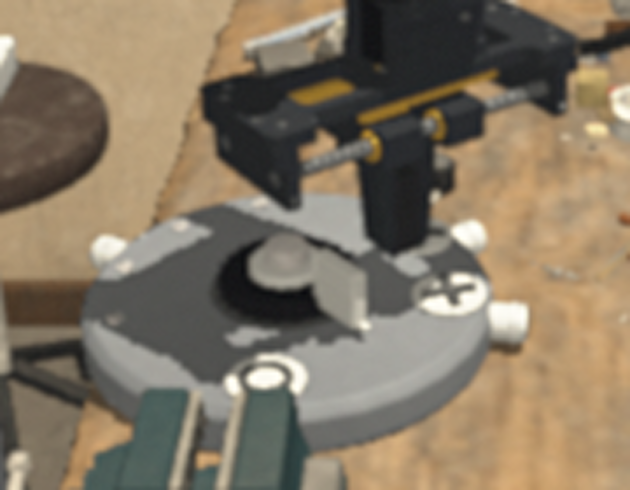

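Same again: the tip is at about (400,252) and the TCP projects to (395,295), so the tips sit about 25 mm high. The top view rules out a sideways error. I'll lower another 12 mm gently and check the force.

```bash
python3 -m crank '0 0 0 -0.003 0; 0 0 0 -0.006 0; 0 0 0 -0.009 0; 0 0 0 -0.012 0; 0 0 0 -0.012 0'
python3 -m crank '0 -0.003 -0.0026 0 0; 0 -0.006 -0.005 0 0; 0 -0.008 -0.007 0 0; 0 -0.0095 -0.008 0 0; 0 -0.0105 -0.009 0 0; 0 -0.0105 -0.009 0 0'
```

```text
t: 4.63
tcp_pos: [0.4601, -0.2641, 0.0201]
orientation: [0.316, -0.63, 0.312, 0.637]
ft_force: [-0.2, -0.6, 0.2]
opening: 0.006
t: 5.13
tcp_pos: [0.4494, -0.2735, 0.0203]
orientation: [0.316, -0.63, 0.312, 0.637]
ft_force: [-0.5, -0.2, 0.1]
opening: 0.002
```

The reported TCP z of 0.020 is below the disc top, yet nothing touches, which confirms the offset. Now push along the arc.

```bash
python3 -m crank '0 -0.002 -0.003 0 -0.06; 0 -0.004 -0.006 0 -0.12; 0 -0.0055 -0.008 0 -0.18; 0 -0.0055 -0.008 0 -0.18'
python3 -m crank '0 -0.002 -0.003 0 -0.06; 0 -0.004 -0.0055 0 -0.12; 0 -0.0057 -0.008 0 -0.18; 0 -0.0057 -0.008 0 -0.18'
```

```text
t: 5.47
tcp_pos: [0.4444, -0.2815, 0.0204]
orientation: [0.373, -0.599, 0.368, 0.605]
ft_force: [0.9, 0.5, 0.1]
opening: 0.006
t: 5.8
tcp_pos: [0.4385, -0.2894, 0.0203]
orientation: [0.427, -0.563, 0.421, 0.569]
ft_force: [0.9, 0.3, -0.2]
opening: 0.007
```

```bash
python3 -m crank '0 -0.003 -0.003 0 -0.07; 0 -0.006 -0.005 0 -0.14; 0 -0.008 -0.006 0 -0.18; 0 -0.008 -0.006 0 -0.18'
python3 - <<'E'
from h import *
c=camera('side');x,y=221,244;s=sense()
print(s['tcp_pos'],s['ft_force'],(proj(c,s['tcp_pos'])-[131,174])*3.5)
cv2.imwrite('pics/s7.png',cv2.resize(c['img'][y-70:y+70,x-90:x+90],None,fx=3.5,fy=3.5,interpolation=2))
E
```

```text
t: 6.13
tcp_pos: [0.4303, -0.2956, 0.0204]
orientation: [0.475, -0.523, 0.469, 0.529]
ft_force: [-0.3, -0.2, -0.6]
opening: 0.006
[ 0.43034515 -0.29550219  0.02038994] [ 0.07348661 -0.36545846  0.26645926] [[336.06995518 347.92241529]]
```

View pics/s7.png

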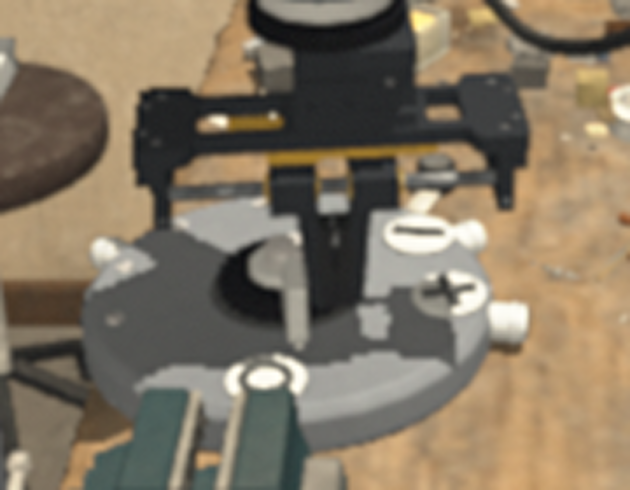

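The tab has turned most of the way. Its tip is now at about (297,300) top and (298,345) bottom, with the finger beside it at (335,310). I'll compare with the projected angles.

```bash
python3 - <<'E'
from h import *
c=camera('side');cc=np.array([.401,-.249,0])
for a in(-1.25,-1.4,-1.5,-1.625,-1.7):
    u=np.array([np.cos(a),np.sin(a),0]);print(a,((proj(c,[cc+.064*u+[0,0,.066],cc+.064*u+[0,0,.04]])-[131,174])*3.5).round().tolist())
E
```

```text
-1.25 [[313.0, 288.0], [315.0, 332.0]]
-1.4 [[294.0, 290.0], [296.0, 334.0]]
-1.5 [[281.0, 291.0], [284.0, 335.0]]
-1.625 [[265.0, 291.0], [268.0, 335.0]]
-1.7 [[256.0, 291.0], [258.0, 335.0]]
```

The tab is at about -1.39, past half-way but not at -1.625 yet. I'll carry on pushing to the detent.

```bash
python3 -m crank '0 -0.003 -0.0015 0 -0.06; 0 -0.006 -0.003 0 -0.12; 0 -0.009 -0.004 0 -0.18; 0 -0.012 -0.0045 0 -0.24; 0 -0.012 -0.0045 0 -0.24; 0 -0.012 -0.0045 0 -0.24'
python3 - <<'E'
from h import *
c=camera('side');x,y=221,244
cv2.imwrite('pics/s8.png',cv2.resize(c['img'][y-70:y+70,x-90:x+90],None,fx=3.5,fy=3.5,interpolation=2))
E
```

```text
t: 6.73
tcp_pos: [0.4188, -0.3003, 0.0207]
orientation: [0.534, -0.465, 0.528, 0.469]
ft_force: [1.2, -0.2, 0.5]
opening: 0.004
```

View pics/s8.png

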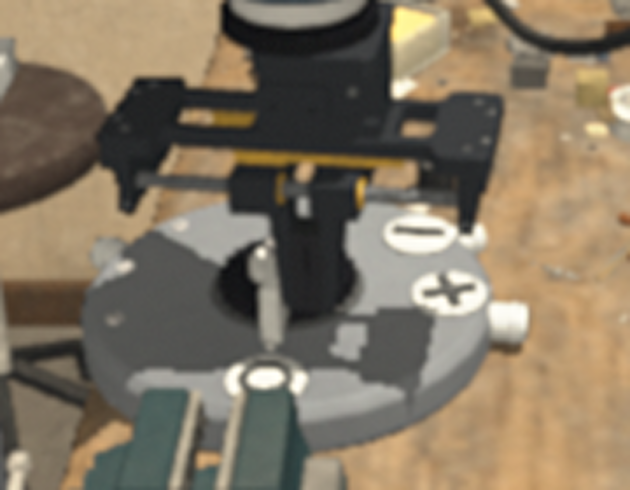

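The tab's tip is now at about (270,300)–(272,345), in line with the ring at (265,378) and matching -1.6. Before pressing I'll back off, lift away and measure the tab angle from a clear top view.

```bash
python3 -m crank '0 0.006 0 0 0; 0 0.012 0 0 0; 0 0.014 0 0.02 0; 0 0.014 0 0.05 0; 0 0.01 -0.01 0.09 0; 0 -0.02 -0.03 0.13 0; 0 -0.05 -0.06 0.15 0; 0 -0.08 -0.09 0.15 0; 0 -0.11 -0.12 0.15 0; 0 -0.14 -0.15 0.15 0; 0 -0.17 -0.18 0.15 0; 0 -0.2 -0.2 0.15 0'
python3 - <<'E'
from h import *
c=camera('top');cc=np.array([.401,-.249,0])
# rectify plane z=.066 around the axis: 1 px = 0.25 mm, bright tab -> angle
n=400;g=np.array([[cc[0]+(n-j)*.00025,cc[1]+(n-i)*.00025,.066] for j in range(2*n) for i in range(2*n)])
m=proj(c,g).astype(np.float32).reshape(2*n,2*n,2)
im=cv2.remap(c['img'],m[...,0],m[...,1],cv2.INTER_CUBIC)
G=im.mean(2)
for a in np.arange(-2.0,-.6,.075):
    r=np.arange(.034,.062,.001);X=cc[0]+r*np.cos(a);Y=cc[1]+r*np.sin(a)
    j=(n-(X-cc[0])/.00025).astype(int);i=(n-(Y-cc[1])/.00025).astype(int);print(round(a,3),G[j,i].mean().round(),end='; ')
cv2.imwrite('pics/t9.png',im[100:700,0:800]);cv2.imwrite('pics/t9full.png',c['img'])
E
```

```text
t: 7.78
tcp_pos: [0.2275, -0.4946, 0.171]
orientation: [0.534, -0.466, 0.527, 0.469]
ft_force: [0.4, -0.5, 0.4]
opening: 0.004
-2.0 124.0; -1.925 113.0; -1.85 88.0; -1.775 80.0; -1.7 112.0; -1.625 204.0; -1.55 212.0; -1.475 157.0; -1.4 124.0; -1.325 131.0; -1.25 132.0; -1.175 132.0; -1.1 132.0; -1.025 131.0; -0.95 132.0; -0.875 134.0; -0.8 131.0; -0.725 131.0; -0.65 131.0;
```

The tab is now at about -1.58 and the ring bearing from the same centre is about -1.59, so it points at the ring and is in the detent. Now the button: I'll go above the axis with the jaw line across the tab, then feel down.

```bash
python3 -m crank '0 0.025 0.035 0 0; 0 0.05 0.07 0 0; 0 0.075 0.105 0 0; 0 0.1 0.14 0 0; 0 0.125 0.175 0 0; 0 0.15 0.21 0 0; 0 0.174 0.245 -0.02 0; 0 0.174 0.246 -0.05 0; 0 0.174 0.246 -0.08 0; 0 0.174 0.246 -0.1 0; 0 0.174 0.246 -0.1 0'
python3 - <<'E'
from plant import sense
s=sense();print(s['tcp_pos'],s['ft_force'])
E
```

```text
t: 8.75
tcp_pos: [0.3935, -0.2494, 0.0669]
orientation: [0.533, -0.462, 0.529, 0.472]
ft_force: [-0.9, 0.8, 0.4]
opening: 0.005
[ 0.39351641 -0.24935045  0.06694543] [-0.86939679  0.77277026  0.35787441]
```

```bash
python3 -m crank '0 0.0075 0 -0.004 0; 0 0.0075 0 -0.009 0; 0 0.0075 0 -0.014 0; 0 0.0075 0 -0.019 0; 0 0.0075 0 -0.022 0; 0 0.0075 0 -0.022 0'
python3 -m crank '0 0 0 -0.003 0; 0 0 0 -0.006 0; 0 0 0 -0.006 0'
```

```text
t: 9.25
tcp_pos: [0.4006, -0.2493, 0.0447]
orientation: [0.533, -0.462, 0.53, 0.472]
ft_force: [-0.2, 0.2, 0.1]
opening: 0.005
t: 9.5
tcp_pos: [0.4004, -0.2492, 0.0383]
orientation: [0.533, -0.461, 0.53, 0.472]
ft_force: [0.4, 0.6, 0.5]
opening: 0.005
```

```bash
python3 -m crank '0 0 0 -0.002 0; 0 0 0 -0.004 0; 0 0 0 -0.004 0'
```

```text
t: 9.75
tcp_pos: [0.4002, -0.249, 0.0339]
orientation: [0.533, -0.461, 0.53, 0.472]
ft_force: [0.4, 0.5, 0.1]
opening: 0.006
```

```bash
python3 -m crank '0 0 0 -0.0015 0; 0 0 0 -0.003 0; 0 0 0 -0.003 0'
```

```text
t: 10.0
tcp_pos: [0.4, -0.2488, 0.0306]
orientation: [0.533, -0.461, 0.53, 0.473]
ft_force: [0.6, -0.4, -0.6]
opening: 0.006
```

```bash
python3 -m crank '0 0 0 -0.0015 0; 0 0 0 -0.003 0; 0 0 0 -0.003 0'
```

```text
t: 10.25
tcp_pos: [0.3998, -0.2486, 0.0273]
orientation: [0.533, -0.461, 0.53, 0.473]
ft_force: [0.9, 1.0, -0.0]
opening: 0.005
```

```bash
python3 -m crank '0 0 0 -0.001 0; 0 0 0 -0.002 0; 0 0 0 -0.002 0'
```

```text
t: 10.5
tcp_pos: [0.3998, -0.2486, 0.0251]
orientation: [0.533, -0.461, 0.53, 0.473]
ft_force: [0.4, -0.1, 0.2]
opening: 0.009
```

```bash
python3 - <<'E'
from h import *
c=camera('side');x,y=215,240;s=sense()
print(s['ft_force'],s['wrist_torque'],s['tau'],(proj(c,[s['tcp_pos'],s['tcp_pos']+[0,0,.025]])-[x-60,y-50])*6)
cv2.imwrite('pics/s10.png',cv2.resize(c['img'][y-50:y+50,x-60:x+60],None,fx=6,fy=6,interpolation=2))
E
```

```text
[ 0.05979297 -0.3500526  -0.65530529] [ 0.06707246 -0.09073822  0.01672244] [-5.34386665e-03 -3.69364071e+01 -2.57667553e+01 -2.35136691e-02
 -1.21065787e-03  4.36824057e-04] [[344.22711503 402.37507555]
 [340.86487348 334.521246  ]]
```

View pics/s10.png

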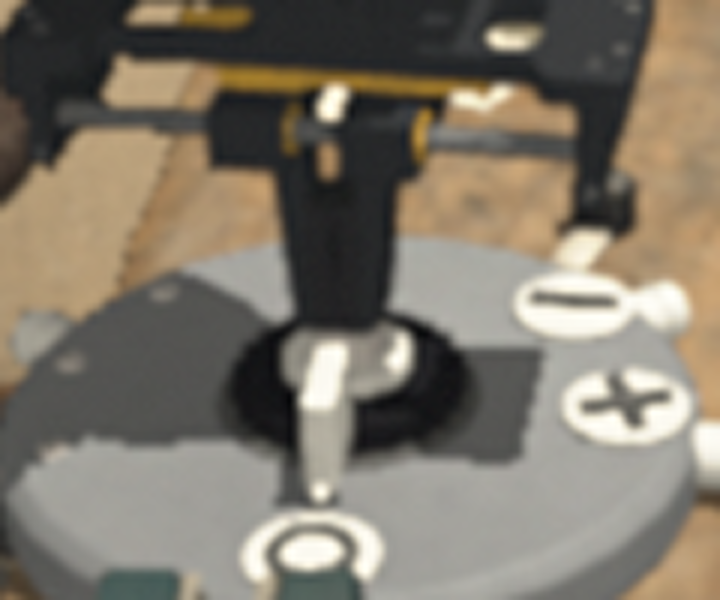

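The finger sits over the button with its bottom edge at crop (340,325), which puts the tip about 33 mm above the reported TCP, or 0.058: just above the button. The tab at (322,430) points straight at the ring (313,548). Continue down.

```bash
python3 -m crank '0 0.001 0 -0.001 0; 0 0.001 0 -0.002 0; 0 0.001 0 -0.003 0; 0 0.001 0 -0.003 0'
```

```text
t: 10.88
tcp_pos: [0.4009, -0.2487, 0.0222]
orientation: [0.533, -0.461, 0.53, 0.473]
ft_force: [-0.4, 0.8, 2.9]
opening: 0.006
```

```bash
python3 -m crank '0 0 0 -0.001 0; 0 0 0 -0.002 0; 0 0 0 -0.002 0'
```

```text
t: 11.13
tcp_pos: [0.4009, -0.2487, 0.0201]
orientation: [0.533, -0.461, 0.53, 0.473]
ft_force: [-0.2, 0.5, 2.7]
opening: 0.005
```

Contact with the spring: fz is about 2.8 N. Press to the end.

```bash
python3 -m crank '0 0 0 -0.001 0; 0 0 0 -0.002 0; 0 0 0 -0.002 0'
```

```text
t: 11.38
tcp_pos: [0.401, -0.2488, 0.0187]
orientation: [0.533, -0.461, 0.53, 0.473]
ft_force: [-3.2, 2.8, 10.7]
opening: 0.005
```

```bash
python3 -m crank '0 0 0 -0.001 0; 0 0 0 -0.002 0; 0 0 0 -0.002 0'
```

```text
t: 11.63
tcp_pos: [0.401, -0.2488, 0.0184]
orientation: [0.532, -0.461, 0.53, 0.473]
ft_force: [-6.9, 5.6, 23.8]
opening: 0.007
```

A hard stop at 24 N after the spring section means the button is fully down. Now lift straight up and clear, then check the tab.

```bash
python3 -m crank '0 0 0 0.01 0; 0 0 0 0.03 0; 0 0 0 0.06 0; 0 0 0 0.1 0; 0 -0.02 -0.03 0.14 0; 0 -0.05 -0.07 0.15 0; 0 -0.075 -0.105 0.15 0; 0 -0.1 -0.14 0.15 0; 0 -0.125 -0.175 0.15 0; 0 -0.15 -0.21 0.15 0; 0 -0.174 -0.245 0.15 0; 0 -0.174 -0.245 0.15 0'
python3 - <<'E'
from h import *
s=sense();print(s['ft_force'],s['tcp_pos'])
a=camera('top')['img'];b=cv2.imread('pics/t9full.png');o=cv2.imread('pics/top0.png')
# selector+tab region now vs after the push; loose things vs start
d=lambda p,q,r:(cv2.absdiff(p,q)[r].max(2)>40).sum()
S=np.s_[165:270,262:372];L=np.s_[170:255,130:262]
print('selector vs after push',d(a,b,S),'(vs start',d(a,o,S),') loose vs start',d(a,o,L))
c=camera('top');cc=np.array([.401,-.249,0]);r=np.arange(.036,.062,.001)
for n,i in('start',o),('pushed',b),('now',a):
    t=np.arange(-2,-.6,.01);P=[proj(c,np.c_[cc[0]+r*np.cos(x),cc[1]+r*np.sin(x),0*r+.066]).astype(np.float32) for x in t]
    v=np.array([cv2.remap(i,p[None,:,0],p[None,:,1],1).mean() for p in P]);w=np.clip(v-170,0,None);print(n,(w*t).sum()/w.sum())
E
```

```text
t: 12.63
tcp_pos: [0.2243, -0.4968, 0.1682]
orientation: [0.532, -0.46, 0.531, 0.472]
ft_force: [-0.6, 0.7, 0.5]
opening: 0.003
[-0.59710714  0.68248797  0.51411913] [ 0.22426844 -0.49684882  0.16823405]
selector vs after push 0 (vs start 195 ) loose vs start 0
start -0.8325461078446142
pushed -1.5743331191363574
now -1.5742125863392165
```

The tab turned by 0.742 rad against a nominal step of 0.75. It did not move during the press, and the loose things are unchanged.

```bash
python3 -c "
from plant import arm;print(arm.job_done())"
```

```text
the job is handed in; nothing more can be done
None
```

I pushed the tab one step clockwise with shut fingertips until it pointed at the ring badge. Then I pressed the centre button to its stop, moved the hand away and handed the job in at about 12.7 s of the 48 s allowed.

**Last checks**
- **Tab:** it turned 0.742 rad between the first and last top views, against a nominal step of 0.75. It points at about -1.574, and the ring's bearing is about -1.59. It did not move during the press.
- **Button:** the force was about 2.8 N on the spring, then rose to 24 N at a hard stop. I take that as fully down, but I had no direct reading of its travel; the height readings put it between 3.5 and 6.4 mm, and 4 mm is needed.
- **Loose things:** the top view showed no change from the start in the area where they lie.
- **Robot:** it was clear of everything when I handed in, with force readings back to noise.

**What disagreed:** the real fingertips sat about 25–33 mm higher than the reported tool position. My first pass at the tab therefore went over it without touching. I saw this in the side camera, lowered the hand and repeated the push.

The force reading barely showed the push on the tab (about 1 N or less at the moments I read it). I confirmed that step from the pictures alone.

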